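Roll the pressing roller along the mosaic up to the blue tape

ROBOT

A 6-joint arm with a two-finger parallel gripper is mounted at the origin on a cart in front of the work surface, level with it; the furniture and walls round the work are solid. World frame = base frame: x ahead of the robot, y to its left, z up, the work surface at z = 0. Lengths are in m, angles in rad, forces in N, time in s.
With the tool pointing down it reaches from about 0.35 to 0.8 m from the base axis. Payload 7.3 kg.
Tool frame: the origin (TCP) lies midway between the tips of the shut fingers; the grasp point (between the pads) lies 19 mm behind it; z points along the fingers, y is the line along which they close (so a half turn about z gives the same grasp; the last joint's range is limited). The gripper opens to 85 mm and grips with 20 to 120 N. Pads are 22 mm wide; open, the fingers measure 114 mm over their backs; the gripper's body (76 mm by 85 mm) begins 54 mm behind the grasp point. The pads swing forward as they close: fully open they stand 13 mm farther back than shut.
Start: joints at [1.023, 0.342, 1.524, -0, 1.275, -0.146], TCP at [0.205, 0.483, 0.231] pointing down, gripper open.
Joint ranges: [-2.53, 2.53], [-0.77, 2.02], [0.04, 2.7], [-1, 4.14], [0.28, 2.66], [-3.11, 3.11]. Speed limits (rad/s): [2.57, 2.57, 3.14, 3.14, 3.14, 3.14].

INTERFACE

Orientations are given as a unit quaternion [x, y, z, w].
In Python, from bench import read_state, optics, order gives the robot as it stands.
- The arm moves only by the shell command python3 -m jog 'ROWS' [FORCE]. ROWS is JSON, a list of rows, each a list of 5 numbers: the shift along the world's x, y, z in units of 60 mm (1.0 is 60 mm), then the turn about the world's z in rad, then the closure, from 0 (fully open) to 1 (shut). In form: [[tx, ty, tz, spin, jaw], ...]. A call has 1 to 20 rows; each row is the pose to reach, as a shift and turn from the pose commanded when the call began; what a row does not reach only later rows make up. A row lasts 1/8 s, in which the tool goes at most 62.5 mm and 10.7 degrees, less where a joint would pass 70% of its speed; a pose out of reach is approached as far as the arm can. A call with a gripper value outside its range is refused whole. The fingers move at their own pace and stop on an object; FORCE is the grip in N (left out, the last holds). Time passes only in rows, so rows that repeat a pose let the fingers close. It gives the time, the measured TCP pose, the force, the opening and the grip force at its end, in the units of the state.
- read_state(): the state, without advancing time (a new reading comes with each control period).
- optics.get_image(name): name is "side" or "top"; returns a dict with "pixels" (420x560x3 uint8, red, green, blue), "K" (3x3 intrinsics, pixels), "k1" (the pictures are not rectified: a ray, as slopes to the right and down, at radius r is drawn at 1 + k1 r^2 times it, then the intrinsics apply), "pose" (4x4, takes a point from camera to world coordinates). Camera axes: x right, y up, looking along -z (the intrinsics and any distortion apply to the point x, -y, -z); pixel columns grow to the right and rows downward; lengths in m; the calibration is good to about 2 mm. A picture is of the moment at which its call begins. There is no depth.
- order.close_job(): hands the job in; it is judged then, once.
The state is a dict: "clock": time; "joints": joint angles; "joint_velocities": joint speeds; "joint_torque": joint torques, N m; "tcp_pos": TCP position; "tool_rot": TCP orientation; "force": force on the tool from outside, world axes, zero at the start; "torque": the same for the moment, N m; "width": opening from 0.0 (shut) to 1.0 (fully open); "gripper_force": force on a finger pad.
Only numpy, scipy, OpenCV 4.12 (cv2) and the standard library are available. Lean on these libraries where they do the work, as an engineer would, in place of code of your own. Each camera call takes 0.05 s, during which the arm holds its last target. There are 200 camera calls.

TASK

Bed the freshly laid mosaic tiles: with the fingertips pushing only on the top of the black rubber roller, roll it (do not slide it) along the panel until it rests centred on the blue tape band, square to the panel, and leave it lying still there. Do not grip or lift the roller or push it from the side, do not let it run past the band onto the tiles beyond, and leave the things round the panel where they are.

Things in the scene. Friction and masses are not known exactly. Their poses are not given: they have to be found in the camera images.
- panel: Mosaic panel, 400 x 200 x 8 mm, brown-grey tiles on a board, fixed to the table. Origin at the centre of its underside; x along its length in the direction of rolling (from the roller to the blue band), y across it, z up. Its flat top is 8 mm above the table.
- tape_band: Band of blue tape stuck flat across the panel, 60 mm wide along the panel and 204 mm long across it, no noticeable thickness. Origin at its centre, on the panel's top; axes parallel to the panel's (x is the direction of rolling). It lies 150 to 250 mm ahead of the roller's start; there are tiles beyond it.
- roller: Loose roller, 0.3 to 0.54 kg: black rubber barrel, 50 mm in diameter, 130 mm long, with a wooden stub (24 mm thick, 18 mm long) at each end. Lies across the panel, its top 58 mm above the table. Origin: barrel centre, 33 mm up; y along its axis; x, z turn as it rolls. It moves half as far as a fingertip dragging its top, so it takes several short strokes; a still finger stops it; let go slow, it soon stops.
- roller_line (a point): Point half-way along the yellow line painted lengthwise on the barrel, 25 mm from the axis. At the start it is uppermost; it goes round with the roller, one turn in 157 mm of travel.
- paint_bottle: Loose white plastic bottle with screw cap, 55 mm in diameter, 104 mm high, standing beside the panel. Origin at the centre of its base. To be left alone.
- tape_measure: Loose yellow tape measure, 33 x 80 x 60 mm high, standing beside the panel. Origin at the centre of its underside. To be left alone.
- masking_tape: Loose roll of masking tape lying flat, 104 mm in diameter, 25 mm high. Origin at the centre of its underside. To be left alone.
Mind the look-alikes: they are no part of the job. What is shaped like the roller but purple is not meant.

How it is judged:
By the outcome, as a careful person would: the job done as asked, in the order asked, and still so for the second after the job is handed in, with the robot touching nothing.
It also fails if it takes over 67 s, if anything falls off the work surface, if the arm or the gripper's body presses on something with over 40 N, if the wrist force passes 120 N, or if a joint passes its speed limit or range.

## Working session

There is one attempt and no reset: what is moved stays moved. The work goes in short steps, Python scripts to look and compute and a shell command to move; the robot and the scene stay as the last step left them, time stands still between calls to the robot, and variables do not carry over. Pictures are saved under pics/ and viewed, at most 10 in all, crops included, and the job is handed in when it is done.

```bash
mkdir -p pics; cat > h.py <<'E'
import numpy as np, cv2
from bench import read_state, optics, order
def grab(n,f=None):
    d=optics.get_image(n)
    if f: cv2.imwrite('pics/'+f,cv2.cvtColor(np.asarray(d['pixels']),cv2.COLOR_RGB2BGR))
    return d
def ray(d,u,v):
    K=np.array(d['K'],float);p=cv2.undistortPoints(np.array([[[u,v]]],float),K,np.array([d['k1'],0,0,0.]))[0,0]
    T=np.array(d['pose']);r=T[:3,:3]@np.array([p[0],-p[1],-1.]);return T[:3,3],r/np.linalg.norm(r)
def onz(d,u,v,z):
    o,r=ray(d,u,v);return o+r*(z-o[2])/r[2]
def proj(d,P):
    T=np.array(d['pose']);q=(np.atleast_2d(P)-T[:3,3])@T[:3,:3];q=q*[1,-1,-1]
    return cv2.projectPoints(q.reshape(-1,1,3),np.zeros(3),np.zeros(3),np.array(d['K'],float),np.array([d['k1'],0,0,0.]))[0][:,0]
def tri(d1,p1,d2,p2):
    o1,a=ray(d1,*p1);o2,b=ray(d2,*p2)
    s=np.linalg.lstsq(np.c_[a,-b],o2-o1,rcond=None)[0];A=o1+a*s[0];B=o2+b*s[1];return (A+B)/2,np.linalg.norm(A-B)
E
python3 - <<'E'
from h import *
for n in('top','side'):
    d=grab(n,n+'0.png');print(n,np.round(d['pose'],3).tolist(),np.round(d['K'],1).tolist(),d['k1'])
print(read_state())
E
```

```text
top [[0.007, 0.997, -0.077, 0.471], [-1.0, 0.009, 0.024, 0.137], [0.024, 0.077, 0.997, 1.59], [0.0, 0.0, 0.0, 1.0]] [[531.1, 0.0, 280.5], [0.0, 531.1, 207.8], [0.0, 0.0, 1.0]] -0.19875867955668947
side [[0.883, 0.215, -0.418, 0.037], [-0.47, 0.427, -0.773, -0.853], [0.012, 0.878, 0.478, 0.665], [0.0, 0.0, 0.0, 1.0]] [[493.5, 0.0, 288.3], [0.0, 493.5, 208.5], [0.0, 0.0, 1.0]] -0.17175102504954753
{'clock': 0.1, 'joints': array([ 1.02294979e+00,  3.42665002e-01,  1.52489781e+00, -1.05736040e-05,
        1.27544422e+00, -1.45978600e-01]), 'joint_velocities': array([-0.0017754 , -0.00200304, -0.00316891, -0.00167983, -0.00051199,
        0.00200361]), 'joint_torque': array([ 9.92771384e-04, -4.34449697e+01, -2.46490306e+01, -1.71628990e-04,
        4.69204926e-03, -4.92422316e-05]), 'tcp_pos': array([0.20512998, 0.48287527, 0.23069754]), 'tool_rot': array([ 1.99583033e-01,  9.79880663e-01, -6.66779774e-04, -2.35686170e-04]), 'force': array([0.73047696, 0.3700236 , 0.52848962]), 'torque': array([0.02883746, 0.00692185, 0.02288498]), 'gripper_force': 0.0, 'width': 0.9963919388200647}
```

View pics/top0.png

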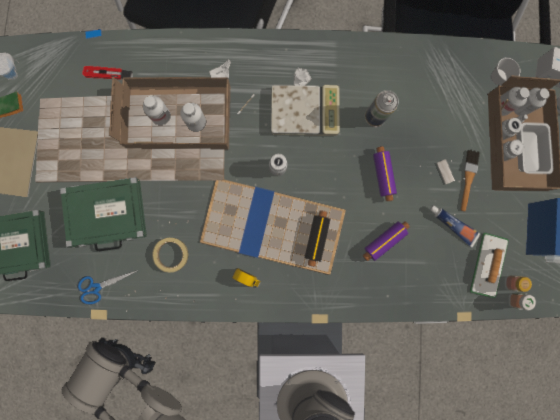

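View pics/side0.png

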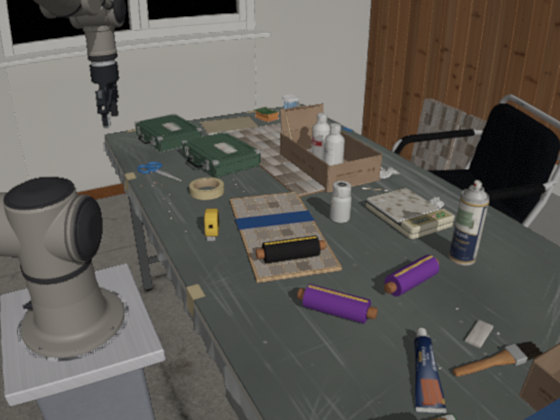

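The top view shows the black roller at (318,238) on the panel. The candidates are black (318,238), purple (385,174) and purple (386,241), so I choose the black one on the panel. The band is at (257,222), and the bottle (278,163), tape measure (247,278) and masking tape (170,255) stand round it. In the side view the roller is at (291,249) and the band at (275,220).

```bash
cat > m.py <<'E'
from h import *
# masks restricted to the region of the panel
R={'top':(190,170,360,285),'side':(225,185,345,285)}
def mask(d,n,kind):
    hsv=cv2.cvtColor(np.asarray(d['pixels']),cv2.COLOR_RGB2HSV).astype(int);h,s,v=[hsv[...,i] for i in range(3)]
    m={'blue':(h>100)&(h<125)&(s>130)&(v>50),'yel':(h>18)&(h<34)&(s>130)&(v>90),'blk':(v<45)}[kind]
    x0,y0,x1,y1=R[n];k=np.zeros(m.shape,np.uint8);k[y0:y1,x0:x1]=m[y0:y1,x0:x1]
    n_,l,st,c=cv2.connectedComponentsWithStats(k)
    if n_<2:return None,None
    i=1+np.argmax(st[1:,4]);return (l==i),c[i]
def pts(m):
    ys,xs=np.nonzero(m);return np.c_[xs,ys].astype(float)
def fit(d,m,z):
    """centre, long-axis direction, extents of mask back-projected on z"""
    P=np.array([onz(d,*p,z)[:2] for p in pts(m)]).astype(np.float32)
    (c,(w,h),a)=cv2.minAreaRect(P);a=np.radians(a)
    if w<h:a+=np.pi/2
    a=(a+np.pi/2)%np.pi-np.pi/2
    return P.mean(0),np.array(c),sorted((w,h)),np.degrees(a)
E
python3 - <<'E'
from m import *
D={n:grab(n) for n in R}
for n,d in D.items():
    for k,z in(('blue',.008),('yel',.058),('blk',.04)):
        m,c=mask(d,n,k)
        print(n,k,None if m is None else (m.sum(),np.round(c,1),[np.round(x,4) for x in fit(d,m,z)]))
for k in('blue','yel'):
    print(k,tri(D['top'],mask(D['top'],'top',k)[1],D['side'],mask(D['side'],'side',k)[1]))
# corners of panel
for p in((217,180),(345,207),(331,272),(201,243)): print(np.round(onz(D['top'],*p,.008),3))
d=D['top'];a=cv2.cvtColor(np.asarray(d['pixels']),cv2.COLOR_RGB2BGR)[170:290,190:360]
b=cv2.cvtColor(np.asarray(D['side']['pixels']),cv2.COLOR_RGB2BGR)[180:300,190:360]
cv2.imwrite('pics/crop0.png',cv2.resize(np.hstack([a,b]),(800,282),interpolation=cv2.INTER_CUBIC))
for n,p,z in(('bottle',(278,163),.1),('tapem',(247,278),.06),('mask',(170,255),.02)):print(n,np.round(onz(d,*p,z),3))
E
```

```text
top blue (np.int64(1205), array([256.2, 221.8]), [array([0.5507, 0.1721], dtype=float32), array([0.5511, 0.1721]), array([0.053 , 0.1999]), np.float64(-13.4738)])
top yel (np.int64(267), array([244.9, 277.7]), [array([0.387 , 0.2019], dtype=float32), array([0.3846, 0.1988]), array([0.0331, 0.0763]), np.float64(65.7783)])
top blk (np.int64(188), array([312. , 237.2]), [array([0.5054, 0.0077], dtype=float32), array([0.506 , 0.0064]), array([0.0157, 0.1229]), np.float64(-12.9192)])
side blue (np.int64(715), array([273.6, 219.4]), [array([0.548 , 0.1728], dtype=float32), array([0.5497, 0.1729]), array([0.0515, 0.2026]), np.float64(-13.529)])
side yel (np.int64(124), array([290.5, 240.1]), [array([ 0.5008, -0.009 ], dtype=float32), array([ 0.501 , -0.0086]), array([0.0107, 0.1219]), np.float64(-12.5948)])
side blk (np.int64(944), array([290.9, 250.3]), [array([ 0.4947, -0.0227], dtype=float32), array([ 0.4964, -0.023 ]), array([0.0798, 0.1369]), np.float64(-18.3086)])
blue (array([0.54920663, 0.17274741, 0.00766922]), np.float64(0.0031383663872057203))
yel (array([ 0.47138365,  0.15131545, -0.01180339]), np.float64(0.20590486740476732))
[0.675 0.291 0.008]
[ 0.597 -0.094  0.008]
[ 0.403 -0.052  0.008]
[0.486 0.336 0.008]
bottle [0.714 0.11  0.1  ]
tapem [0.386 0.196 0.06 ]
mask [0.449 0.426 0.02 ]
```

View pics/crop0.png

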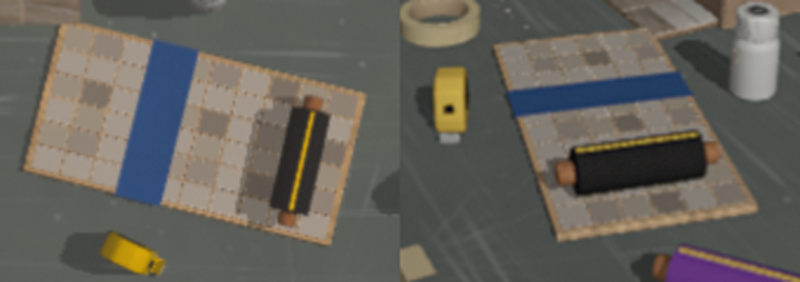

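The crop confirms it: black barrel with a yellow line on the panel, blue band ahead. Next I refine the roller pose using the line and the stubs.

```bash
sed -i "s/^R=.*/R={'top':(205,180,360,262),'side':(225,185,345,285)}/" m.py
cat >> m.py <<'E'
def stubs(d,n):
    hsv=cv2.cvtColor(np.asarray(d['pixels']),cv2.COLOR_RGB2HSV).astype(int);h,s,v=[hsv[...,i] for i in range(3)]
    m=((h<12)|(h>172))&(s>100)&(v>50)
    x0,y0,x1,y1=(200,170,360,285) if n=='top' else R[n];k=np.zeros(m.shape,np.uint8);k[y0:y1,x0:x1]=m[y0:y1,x0:x1]
    _,l,st,c=cv2.connectedComponentsWithStats(k)
    return [(int(st[i,4]),np.round(c[i],1).tolist()) for i in range(1,len(st)) if st[i,4]>=12]
E
python3 - <<'E'
from m import *
D={n:grab(n) for n in R};M={n:mask(D[n],n,'yel') for n in R}
for n in R: print(n,M[n][0].sum(),M[n][1],[np.round(x,4) for x in fit(D[n],M[n][0],.058)],stubs(D[n],n))
print(tri(D['top'],M['top'][1],D['side'],M['side'][1]))
for n in R:
  for a,p in stubs(D[n],n): print(n,a,p,np.round(onz(D[n],*p,.033 if n=='side' else .043),4))
E
```

```text
top 117 [317.82051282 238.36752137] [array([ 0.5017, -0.0076], dtype=float32), array([ 0.503 , -0.0075]), array([0.0082, 0.1249]), np.float64(-12.3811)] []
side 124 [290.49193548 240.11290323] [array([ 0.5008, -0.009 ], dtype=float32), array([ 0.501 , -0.0086]), array([0.0107, 0.1219]), np.float64(-12.5948)] []
(array([ 0.50152819, -0.00755593,  0.05697964]), np.float64(0.00041477047448740316))
```

The line point is at (0.5015, -0.0076, 0.057), against the expected 0.058, and the views agree to 0.4 mm. The band is at (0.550, 0.1725, 0.008). That leaves about 186 mm to travel. Now to above the roller, with the fingers part open and spread along its axis.

```bash
python3 -m jog '[[1,-1.7,0,-0.28,0.3],[2,-3.4,0,-0.56,0.3],[3,-5,0,-0.84,0.3],[4,-6.7,0,-1.1,0.3],[4.9,-8.34,-0.5,-1.389,0.3],[4.9,-8.34,-1,-1.389,0.3],[4.9,-8.34,-1.85,-1.389,0.3],[4.9,-8.34,-1.85,-1.389,0.3],[4.9,-8.34,-1.85,-1.389,0.3],[4.9,-8.34,-1.85,-1.389,0.3],[4.9,-8.34,-1.85,-1.389,0.3],[4.9,-8.34,-1.85,-1.389,0.3]]'
python3 - <<'E'
from m import *
D={n:grab(n,n+'1.png') for n in R}
s=read_state();print(s['tcp_pos'],s['tool_rot'],s['force'],s['width'],s['joints'])
m,_=mask(D['top'],'top','blue')
for n in R:
    m,_=mask(D[n],n,'blue');P=np.array([onz(D[n],*p,.008)[:2] for p in pts(m)]);u=np.linalg.svd(P-P.mean(0))[2][0] if 0 else np.linalg.eigh(np.cov(P.T))[1][:,1];print(n,np.degrees(np.arctan(u[1]/u[0])),P.mean(0))
a=[cv2.imread('pics/%s1.png'%n)[y:y+150,x:x+200] for n,x,y in(('top',180,160),('side',190,140))]
cv2.imwrite('pics/crop1.png',cv2.resize(np.hstack(a),(800,300),interpolation=cv2.INTER_CUBIC))
E
```

```text
clock: 1.8
tcp_pos: [0.4989, -0.0168, 0.1204]
tool_rot: [0.781, 0.625, -0.0, -0.0]
force: [0.0, 0.9, 0.8]
width: 0.695
gripper_force: 0.0
[ 0.4990764  -0.0162212   0.12093179] [7.80070376e-01 6.25691665e-01 3.02033164e-04 2.39985744e-04] [ 0.25486285  0.10184937 -0.0026165 ] 0.7035525097598662 [-1.86189262e-01  4.16852099e-01  1.74909462e+00  1.76777718e-04
  9.74888407e-01  3.24720072e-02]
top -12.012521001626554 [0.59555193 0.16103015]
side -14.54713864915063 [0.5434492  0.17285272]
```

View pics/crop1.png

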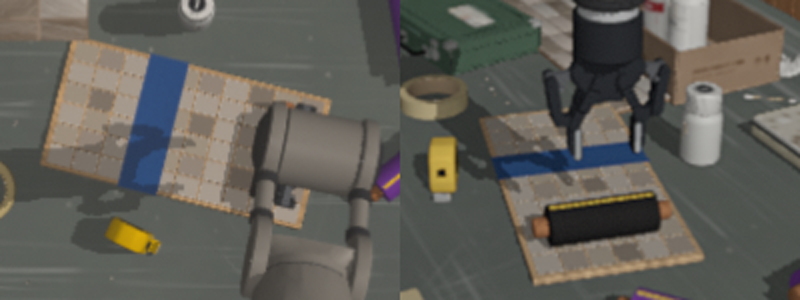

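The top crop shows the wrist over the roller, square to it. In the side crop the tips are well clear above it. Now lower gently to contact.

```bash
python3 -m jog '[[0,0,-0.5,0,0.3],[0,0,-0.9,0,0.3],[0,0,-0.95,0,0.3],[0,0,-0.98,0,0.3],[0,0,-1,0,0.3],[0,0,-1,0,0.3]]'; python3 -m jog '[[0,0,-0.03,0,0.3],[0,0,-0.06,0,0.3],[0,0,-0.06,0,0.3]]';python3 -m jog '[[0,0,-0.03,0,0.3],[0,0,-0.06,0,0.3],[0,0,-0.06,0,0.3]]'
```

```text
clock: 2.65
tcp_pos: [0.4997, -0.0172, 0.061]
tool_rot: [0.78, 0.625, 0.0, 0.001]
force: [0.2, 0.1, 0.4]
width: 0.703
gripper_force: 0.0
clock: 3.02
tcp_pos: [0.4992, -0.0172, 0.0566]
tool_rot: [0.78, 0.625, -0.0, -0.0]
force: [0.3, -0.3, 1.0]
width: 0.704
gripper_force: 0.0
clock: 3.4
tcp_pos: [0.4993, -0.0172, 0.053]
tool_rot: [0.78, 0.625, -0.0, -0.0]
force: [-0.0, -0.3, 0.2]
width: 0.705
gripper_force: 0.0
```

```bash
python3 -m jog '[[0,0,-0.03,0,0.3],[0,0,-0.03,0,0.3]]';python3 -m jog '[[0,0,-0.03,0,0.3],[0,0,-0.03,0,0.3]]'; python3 -m jog '[[0,0,-0.02,0,0.3],[0,0,-0.02,0,0.3]]'
```

```text
clock: 3.65
tcp_pos: [0.4994, -0.0172, 0.0525]
tool_rot: [0.78, 0.625, 0.0, 0.0]
force: [-2.9, 0.6, 11.8]
width: 0.698
gripper_force: 6.3
clock: 3.9
tcp_pos: [0.4995, -0.0173, 0.0522]
tool_rot: [0.78, 0.625, 0.0, 0.001]
force: [-8.1, -0.3, 27.7]
width: 0.705
gripper_force: 13.9
clock: 4.15
tcp_pos: [0.4996, -0.0174, 0.052]
tool_rot: [0.78, 0.625, 0.001, 0.001]
force: [-11.5, 0.0, 37.1]
width: 0.702
gripper_force: 19.1
```

Contact is at TCP z ≈ 0.0525, about 9 N/mm. Ease to ≈12 N, then a first slow stroke of 40 mm.

```bash
python3 -m jog '[[0,0,0.045,0,0.3],[0.007,0.033,0.045,0,0.3],[0.022,0.098,0.045,0,0.3],[0.044,0.195,0.045,0,0.3],[0.066,0.293,0.045,0,0.3],[0.087,0.39,0.045,0,0.3],[0.109,0.488,0.045,0,0.3],[0.128,0.575,0.045,0,0.3],[0.14,0.63,0.045,0,0.3],[0.145,0.651,0.045,0,0.3],[0.145,0.651,0.045,0,0.3]]'
cat > t.py <<'E'
from m import *
import sys
D={n:grab(n,n+sys.argv[1]+'.png') for n in R}
d=D['side']
a=[cv2.imread('pics/%s%s.png'%(n,sys.argv[1]))[y:y+150,x:x+200] for n,x,y in(('top',180,160),('side',190,160))]
cv2.imwrite('pics/crop%s.png'%sys.argv[1],cv2.resize(np.hstack(a),(800,300),interpolation=cv2.INTER_CUBIC))
m,c=mask(d,'side','yel');u=np.array([.976,-.218,0]);f=np.array([.218,.976,0]);c0=np.array([.5015,-.0076,.033])
if m is not None:
    P=pts(m);print('yel',m.sum(),c)
    # travel s whose rolled line point projects to c
    S=np.arange(0,.2,.0005);L=np.array([c0+f*s+f*.025*np.sin(s/.025)+[0,0,.025*np.cos(s/.025)] for s in S])
    e=np.linalg.norm(proj(d,L)-c,axis=1);i=np.argsort(e)[:4];print(S[i],np.round(e[i],1))
    x=np.argsort(P[:,0]);print('ends',P[x[:4]].mean(0),P[x[-4:]].mean(0))
E
python3 t.py 2
```

```text
clock: 5.52
tcp_pos: [0.5083, 0.0223, 0.0523]
tool_rot: [0.78, 0.625, 0.001, 0.0]
force: [-3.1, 1.6, 13.6]
width: 0.697
gripper_force: 6.6
```

View pics/crop2.png

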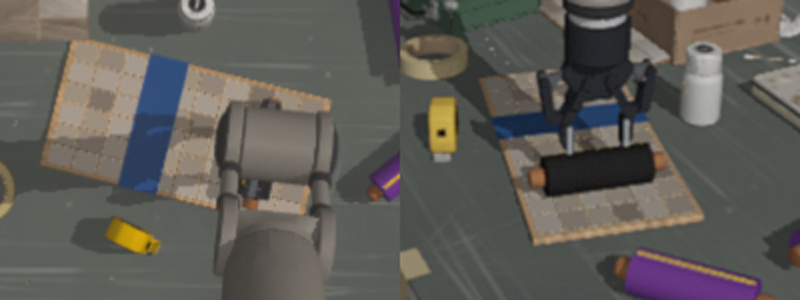

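The roller rolled about 20 mm, its line turning away over the top; it is still square. Next cycle, and I'll set up stub detection for tracking.

```bash
python3 -m jog '[[0,0,0.08,0,0.3],[0,0,0.17,0,0.3],[-0.073,-0.326,0.17,0,0.3],[-0.073,-0.326,0.08,0,0.3],[-0.073,-0.326,0.02,0,0.3],[-0.073,-0.326,0,0,0.3],[-0.066,-0.293,0,0,0.3],[-0.051,-0.228,0,0,0.3],[-0.03,-0.131,0,0,0.3],[-0.008,-0.033,0,0,0.3],[0.014,0.065,0,0,0.3],[0.036,0.162,0,0,0.3],[0.055,0.247,0,0,0.3],[0.068,0.305,0,0,0.3],[0.073,0.326,0,0,0.3],[0.073,0.326,0,0,0.3]]'
cat > s.py <<'E'
from m import *
import sys
def stub(f):
    """stub centroids in the side view -> world at z=.033"""
    d=grab('side',f);hsv=cv2.cvtColor(np.asarray(d['pixels']),cv2.COLOR_RGB2HSV).astype(int);h,s,v=[hsv[...,i] for i in range(3)]
    k=((h<13)&(s>110)&(v>70)).astype(np.uint8);b=np.zeros_like(k);b[190:275,225:345]=k[190:275,225:345]
    _,l,st,c=cv2.connectedComponentsWithStats(b);return d,[(int(st[i,4]),c[i]) for i in range(1,len(st)) if st[i,4]>=10]
if __name__=='__main__':
    d,o=stub(sys.argv[1])
    Q=[]
    for a,c in o:
        w=onz(d,*c,.033);Q.append(w);print(a,np.round(c,1),np.round(w[:2],4))
    if len(Q)==2:
        c=(Q[0]+Q[1])/2;e=Q[1]-Q[0];g=np.array([.55,.1725,.033])-c
        print('centre',np.round(c[:2],4),'len',round(np.linalg.norm(e),4),'ang',np.degrees(np.arctan(e[1]/e[0])),'to go along',g@[.218,.976,0],'across',g@[.976,-.218,0])
E
python3 s.py s3.png; python3 - <<'E'
import cv2;a=cv2.imread('pics/side2.png');h=cv2.cvtColor(a,cv2.COLOR_BGR2HSV);print(h[246:252,254:263].tolist()[2],h[238:244,313:324].tolist()[2])
E
```

```text
clock: 7.62
tcp_pos: [0.5126, 0.0426, 0.0523]
tool_rot: [0.78, 0.625, 0.001, 0.0]
force: [-4.3, 2.7, 15.7]
width: 0.703
gripper_force: 7.8
27 [316.  235.9] [0.584  0.0145]
46 [256.1 243.6] [0.4395 0.0492]
centre [0.5118 0.0318] len 0.1486 ang -13.508023804844479 to go along 0.1456229381297842 across 0.006620084476630591
[[12, 126, 83], [12, 142, 120], [13, 134, 150], [12, 132, 157], [12, 131, 154], [13, 132, 154], [13, 133, 159], [13, 136, 150], [11, 144, 90]] [[150, 8, 33], [150, 8, 32], [150, 8, 33], [9, 88, 58], [12, 129, 113], [13, 132, 153], [13, 135, 155], [13, 135, 153], [12, 135, 151], [13, 125, 141], [15, 94, 130]]
```

```bash
python3 -m jog '[[0,0,0.08,0,0.3],[0,0,0.17,0,0.3],[-0.073,-0.326,0.17,0,0.3],[-0.073,-0.326,0.08,0,0.3],[-0.073,-0.326,0.02,0,0.3],[-0.073,-0.326,0,0,0.3],[-0.066,-0.293,0,0,0.3],[-0.051,-0.228,0,0,0.3],[-0.03,-0.131,0,0,0.3],[-0.008,-0.033,0,0,0.3],[0.014,0.065,0,0,0.3],[0.036,0.162,0,0,0.3],[0.055,0.247,0,0,0.3],[0.068,0.305,0,0,0.3],[0.073,0.326,0,0,0.3],[0.073,0.326,0,0,0.3]]'; python3 s.py s4.png
python3 -m jog '[[0,0,0.08,0,0.3],[0,0,0.17,0,0.3],[-0.073,-0.326,0.17,0,0.3],[-0.073,-0.326,0.08,0,0.3],[-0.073,-0.326,0.02,0,0.3],[-0.073,-0.326,0,0,0.3],[-0.066,-0.293,0,0,0.3],[-0.051,-0.228,0,0,0.3],[-0.03,-0.131,0,0,0.3],[-0.008,-0.033,0,0,0.3],[0.014,0.065,0,0,0.3],[0.036,0.162,0,0,0.3],[0.055,0.247,0,0,0.3],[0.068,0.305,0,0,0.3],[0.073,0.326,0,0,0.3],[0.073,0.326,0,0,0.3]]'; python3 s.py s5.png
python3 - <<'E'
from m import *
d=grab('side')
# panel-edge/ band reference in the side view, first picture; baseline of stubs there
for f in('side0','side2'):
    a=cv2.imread('pics/%s.png'%f);hsv=cv2.cvtColor(a,cv2.COLOR_BGR2HSV).astype(int);h,s,v=[hsv[...,i] for i in range(3)]
    k=((h<13)&(s>110)&(v>70)).astype(np.uint8);b=np.zeros_like(k);b[190:275,225:345]=k[190:275,225:345]
    _,l,st,c=cv2.connectedComponentsWithStats(b);Q=[onz(d,*c[i],.033) for i in range(1,len(st)) if st[i,4]>=10]
    print(f,np.round(Q,4).tolist(),[np.degrees(np.arctan((Q[1]-Q[0])[1]/(Q[1]-Q[0])[0])) if len(Q)==2 else 0])
# band long edges in top0: line fits -> angle
a=cv2.imread('pics/top0.png');t=grab('top');hsv=cv2.cvtColor(a,cv2.COLOR_BGR2HSV).astype(int)
for n,dd,f in(('top',t,'top0'),('side',d,'side0')):
    a=cv2.imread('pics/%s.png'%f);dd=dict(dd);dd['pixels']=a[...,::-1].copy();m,_=mask(dd,n,'blue')
    P=np.array([onz(dd,*p,.008)[:2] for p in pts(m)]);u=np.linalg.eigh(np.cov(P.T))[1][:,1];print(n,'band ang',np.degrees(np.arctan(u[1]/u[0])),P.mean(0))
E
```

```text
clock: 9.68
tcp_pos: [0.5169, 0.0622, 0.0523]
tool_rot: [0.78, 0.625, 0.001, 0.0]
force: [-4.0, 3.3, 16.6]
width: 0.703
gripper_force: 8.1
24 [313.2 231.3] [0.5891 0.0364]
45 [254.3 239.5] [0.4434 0.0678]
centre [0.5162 0.0521] len 0.149 ang -12.171960768318225 to go along 0.12489586205246749 across 0.006717910241405215
clock: 11.72
tcp_pos: [0.5214, 0.0818, 0.0524]
tool_rot: [0.78, 0.625, 0.001, 0.0]
force: [-4.0, 2.4, 16.6]
width: 0.699
gripper_force: 8.1
27 [310.9 227.6] [0.593  0.0546]
46 [252.3 235. ] [0.4476 0.0885]
centre [0.5203 0.0715] len 0.1493 ang -13.09359255850791 to go along 0.1050097495242317 across 0.006999595671944364
side0 [[0.5758, -0.0257, 0.033], [0.43, 0.0083, 0.033]] [np.float64(-13.109976107849215)]
side2 [[0.5791, -0.0061, 0.033], [0.4348, 0.027, 0.033]] [np.float64(-12.898915483270219)]
top band ang -13.388367078441474 [0.55049579 0.17214075]
side band ang -13.616425345629443 [0.54754353 0.17292137]
```

```bash
python3 -m jog '[[0,0,0.08,0,0.3],[0,0,0.17,0,0.3],[-0.073,-0.326,0.17,0,0.3],[-0.073,-0.326,0.08,0,0.3],[-0.073,-0.326,0.02,0,0.3],[-0.073,-0.326,0,0,0.3],[-0.066,-0.293,0,0,0.3],[-0.051,-0.228,0,0,0.3],[-0.03,-0.131,0,0,0.3],[-0.008,-0.033,0,0,0.3],[0.014,0.065,0,0,0.3],[0.036,0.162,0,0,0.3],[0.055,0.247,0,0,0.3],[0.068,0.305,0,0,0.3],[0.073,0.326,0,0,0.3],[0.073,0.326,0,0,0.3]]'; python3 s.py s6.png
python3 -m jog '[[0,0,0.08,0,0.3],[0,0,0.17,0,0.3],[-0.073,-0.326,0.17,0,0.3],[-0.073,-0.326,0.08,0,0.3],[-0.073,-0.326,0.02,0,0.3],[-0.073,-0.326,0,0,0.3],[-0.066,-0.293,0,0,0.3],[-0.051,-0.228,0,0,0.3],[-0.03,-0.131,0,0,0.3],[-0.008,-0.033,0,0,0.3],[0.014,0.065,0,0,0.3],[0.036,0.162,0,0,0.3],[0.055,0.247,0,0,0.3],[0.068,0.305,0,0,0.3],[0.073,0.326,0,0,0.3],[0.073,0.326,0,0,0.3]]'; python3 s.py s7.png
python3 t.py 8
```

```text
clock: 13.88
tcp_pos: [0.5258, 0.1014, 0.0525]
tool_rot: [0.78, 0.625, 0.001, 0.0]
force: [-5.8, 1.9, 17.1]
width: 0.697
gripper_force: 8.2
32 [308.4 223.2] [0.5983 0.0759]
40 [250.7 231.1] [0.4516 0.1071]
centre [0.525  0.0915] len 0.15 ang -11.994233317352782 to go along 0.08450560287787147 across 0.006783938163698419
clock: 15.92
tcp_pos: [0.53, 0.1205, 0.0526]
tool_rot: [0.78, 0.625, 0.001, -0.0]
force: [-5.3, 1.7, 17.4]
width: 0.703
gripper_force: 8.7
28 [306.  219.5] [0.6025 0.0955]
41 [249.3 227. ] [0.4567 0.127 ]
centre [0.5296 0.1112] len 0.1492 ang -12.191401195751274 to go along 0.06422921774173625 across 0.00656547923983606
yel 172 [279.29651163 226.00581395]
[0.1235 0.123  0.124  0.1225] [0.5 0.5 0.6 0.7]
ends [255.75 229.  ] [303.25 223.  ]
```

View pics/crop8.png

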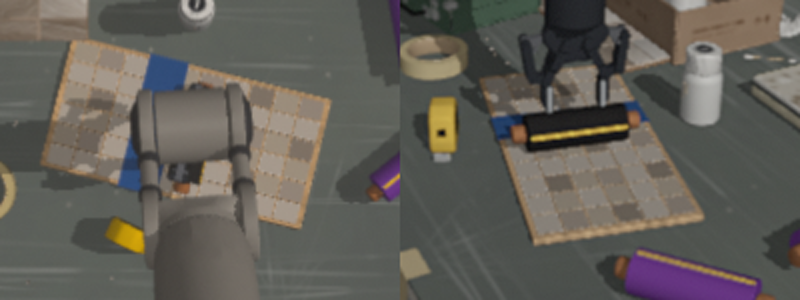

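Roller at the near edge of the band, line visible. The line's rotation gives 123.5 mm of travel, so it is rolling without sliding. About 63 mm to go: two more full cycles.

```bash
python3 -m jog '[[0,0,0.08,0,0.3],[0,0,0.17,0,0.3],[-0.073,-0.326,0.17,0,0.3],[-0.073,-0.326,0.08,0,0.3],[-0.073,-0.326,0.02,0,0.3],[-0.073,-0.326,0,0,0.3],[-0.066,-0.293,0,0,0.3],[-0.051,-0.228,0,0,0.3],[-0.03,-0.131,0,0,0.3],[-0.008,-0.033,0,0,0.3],[0.014,0.065,0,0,0.3],[0.036,0.162,0,0,0.3],[0.055,0.247,0,0,0.3],[0.068,0.305,0,0,0.3],[0.073,0.326,0,0,0.3],[0.073,0.326,0,0,0.3]]'; python3 s.py s9.png
python3 -m jog '[[0,0,0.08,0,0.3],[0,0,0.17,0,0.3],[-0.073,-0.326,0.17,0,0.3],[-0.073,-0.326,0.08,0,0.3],[-0.073,-0.326,0.02,0,0.3],[-0.073,-0.326,0,0,0.3],[-0.066,-0.293,0,0,0.3],[-0.051,-0.228,0,0,0.3],[-0.03,-0.131,0,0,0.3],[-0.008,-0.033,0,0,0.3],[0.014,0.065,0,0,0.3],[0.036,0.162,0,0,0.3],[0.055,0.247,0,0,0.3],[0.068,0.305,0,0,0.3],[0.073,0.326,0,0,0.3],[0.073,0.326,0,0,0.3]]'; python3 s.py s10.png
python3 t.py 10; python3 - <<'E'
from m import *
d=grab('side');m,c=mask(d,'side','yel')
# angle of the painted line at its present height, by PCA, after the roll estimate
for z in(.045,.05,.055,.058):
    P=np.array([onz(d,*p,z)[:2] for p in pts(m)]);u=np.linalg.eigh(np.cov(P.T))[1][:,1];print(z,P.mean(0),np.degrees(np.arctan(u[1]/u[0])))
E
```

```text
clock: 18.08
tcp_pos: [0.5344, 0.1401, 0.0527]
tool_rot: [0.78, 0.625, 0.001, -0.0]
force: [-5.9, 1.0, 17.3]
width: 0.698
gripper_force: 8.6
24 [303.4 215.6] [0.6064 0.1163]
31 [248.7 223.5] [0.4625 0.1434]
centre [0.5344 0.1299] len 0.1465 ang -10.630999704418459 to go along 0.04500772394996822 across 0.005890176691786875
clock: 20.12
tcp_pos: [0.5387, 0.1597, 0.0527]
tool_rot: [0.78, 0.625, 0.001, -0.0]
force: [-4.4, 2.1, 17.6]
width: 0.7
gripper_force: 8.4
24 [301.2 211.8] [0.6115 0.1367]
25 [245.2 218.4] [0.465  0.1714]
centre [0.5383 0.1541] len 0.1505 ang -13.335914471555094 to go along 0.020540479135673223 across 0.007433024236071044
yel 5 [267.  206.8]
[0.1995 0.199  0.1985 0.198 ] [1.5 1.6 1.7 1.8]
ends [266.5 207. ] [267.5  206.75]
0.045 [0.53144008 0.18214773] -26.783810271031868
0.05 [0.52745653 0.17379679] -26.783810271030916
0.055 [0.52347297 0.16544584] -26.78381027103114
0.058 [0.52108284 0.16043528] -26.78381027103302
```

```bash
python3 -m jog '[[0,0,0.08,0,0.3],[0,0,0.17,0,0.3],[-0.073,-0.326,0.17,0,0.3],[-0.073,-0.326,0.08,0,0.3],[-0.073,-0.326,0.02,0,0.3],[-0.073,-0.326,0,0,0.3],[-0.066,-0.293,0,0,0.3],[-0.051,-0.228,0,0,0.3],[-0.03,-0.131,0,0,0.3],[-0.008,-0.033,0,0,0.3],[0.01,0.045,0,0,0.3],[0.025,0.11,0,0,0.3],[0.033,0.149,0,0,0.3],[0.036,0.162,0,0,0.3],[0.036,0.162,0,0,0.3],[0.036,0.162,0.05,0,0.3],[0.036,0.162,0.15,0,0.3]]'
python3 -m jog '[[0,0,0.8,0,0.3],[0,0,1.5,0,0.3],[-0.2,-1,1.5,0,0.3],[-0.4,-2,1.5,0,0.3],[-0.6,-3,1.5,0,0.3],[-0.8,-4,1.5,0,0.3],[-0.9,-5,1.5,0,0.3],[-0.9,-5,1.5,0,0.3],[-0.9,-5,1.5,0,0.3]]'
python3 s.py s11.png; python3 t.py 11
```

```text
clock: 22.45
tcp_pos: [0.5405, 0.1686, 0.0597]
tool_rot: [0.78, 0.625, -0.0, -0.0]
force: [0.5, -0.1, 0.0]
width: 0.701
gripper_force: 0.0
clock: 23.58
tcp_pos: [0.4867, -0.1312, 0.1498]
tool_rot: [0.781, 0.625, 0.0, -0.0]
force: [-0.4, 0.8, -0.1]
width: 0.7
gripper_force: 0.0
46 [245. 216.] [0.4695 0.1833]
```

View pics/crop11.png

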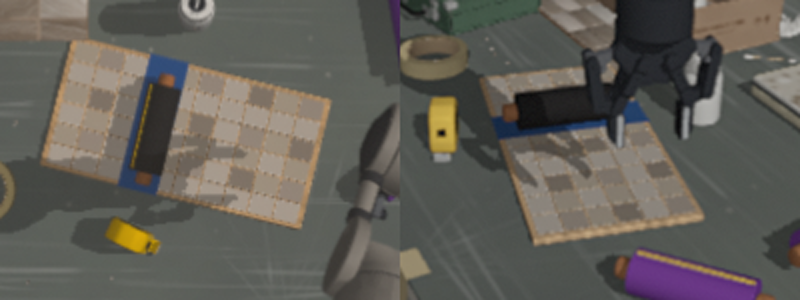

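Top view unobstructed: roller on the band, about square, near (258,...) a little short. I'll measure by stubs and barrel against the band.

```bash
cat > f.py <<'E'
from m import *
import sys
def run(d,px,box):
    hsv=cv2.cvtColor(px,cv2.COLOR_BGR2HSV).astype(int);h,s,v=[hsv[...,i] for i in range(3)]
    x0,y0,x1,y1=box;B=np.zeros(v.shape,np.uint8);B[y0:y1,x0:x1]=1
    k=((h<14)&(s>105)&(v>60)).astype(np.uint8)*B
    _,l,st,c=cv2.connectedComponentsWithStats(k)
    o=sorted([(int(st[i,4]),c[i]) for i in range(1,len(st)) if st[i,4]>=8],key=lambda t:-t[0])[:2]
    print([(a,np.round(p,1).tolist()) for a,p in o])
    if len(o)==2:
        Q=sorted([onz(d,*p,.037)[:2] for a,p in o],key=lambda q:q[0]);e=Q[1]-Q[0];c=(Q[0]+Q[1])/2
        print('stubs',np.round(c,4),'len',np.linalg.norm(e),'ang',np.degrees(np.arctan(e[1]/e[0])),'to go',(np.array([.5505,.1722])-c)@[.228,.974])
    k=(((v<55)&(s<110))|((h>18)&(h<34)&(s>130))).astype(np.uint8)*B
    _,l,st,c=cv2.connectedComponentsWithStats(k);i=1+np.argmax(st[1:,4]);P=np.array([onz(d,*p,.045)[:2] for p in pts(l==i)])
    u=np.linalg.eigh(np.cov(P.T))[1][:,1];r=cv2.minAreaRect(P.astype(np.float32))
    print('barrel',np.round(P.mean(0),4),np.round(r[0],4),np.round(r[1],4),np.degrees(np.arctan(u[1]/u[0])),'to go',(np.array([.5505,.1722])-r[0])@[.228,.974])
d=grab('top','top12.png')
run(d,cv2.imread('pics/top0.png'),(295,200,340,275));run(d,cv2.imread('pics/top12.png'),(235,192,282,258))
E
python3 f.py
```

```text
[(40, [322.9, 213.8]), (39, [312.0, 262.6])]
stubs [ 0.5029 -0.0085] len 0.14676733339678125 ang -12.48665082228309 to go 0.18689244045945871
barrel [ 0.5032 -0.0054] [ 0.5034 -0.0058] [0.0456 0.1275] -12.655714003543771 to go 0.18413336502008437
[(33, [263.1, 200.2]), (32, [251.3, 248.6])]
stubs [0.5419 0.1683] len 0.14588553299124543 ang -13.05480035907395 to go 0.0057980788981766476
barrel [0.5409 0.1679] [0.5416 0.1683] [0.0453 0.128 ] -12.362695366094451 to go 0.005809923157024373
```

5.8 mm to go by both measures; yaw about 0.5° off. One last short stroke of 11.6 mm at the fingertip, with a slight turn.

```bash
python3 -m jog '[[0.3,1,0,0,0.3],[0.5,2,0,0,0.3],[0.7,3,0,0,0.3],[0.8,4,0,0,0.3],[0.889,4.951,0,0,0.3],[0.889,4.951,-0.5,0,0.3],[0.889,4.951,-1.1,0,0.3],[0.889,4.951,-1.45,0,0.3],[0.889,4.951,-1.5,0,0.3],[0.889,4.951,-1.57,0,0.3],[0.889,4.951,-1.62,0,0.3],[0.889,4.951,-1.65,0,0.3],[0.889,4.951,-1.65,0,0.3]]'
python3 -m jog '[[0.004,0.019,0,-0.001,0.3],[0.013,0.057,0,-0.004,0.3],[0.023,0.104,0,-0.007,0.3],[0.033,0.151,0,-0.01,0.3],[0.04,0.179,0,-0.012,0.3],[0.042,0.189,0,-0.012,0.3],[0.042,0.189,0,-0.012,0.3],[0.042,0.189,0,-0.012,0.3],[0.042,0.189,0.05,-0.012,0.3],[0.042,0.189,0.15,-0.012,0.3]]'
python3 -m jog '[[0,0,0.8,0,0.3],[0,0,1.5,0,0.3],[-0.2,-1,1.5,0,0.3],[-0.4,-2,1.5,0,0.3],[-0.6,-3,1.5,0,0.3],[-0.8,-4,1.5,0,0.3],[-0.9,-5,1.5,0,0.3],[-0.9,-5,1.5,0,0.3],[-0.9,-5,1.5,0,0.3]]'
python3 f.py; python3 t.py 13
```

```text
clock: 25.4
tcp_pos: [0.5407, 0.1659, 0.0528]
tool_rot: [0.781, 0.625, 0.001, 0.0]
force: [-2.3, 0.8, 9.1]
width: 0.701
gripper_force: 4.6
clock: 26.65
tcp_pos: [0.5427, 0.1769, 0.0603]
tool_rot: [0.784, 0.62, 0.0, 0.0]
force: [0.6, -0.3, 0.4]
width: 0.696
gripper_force: 0.0
clock: 27.78
tcp_pos: [0.4886, -0.1228, 0.1501]
tool_rot: [0.784, 0.62, 0.0, -0.0]
force: [-0.5, 0.1, 0.3]
width: 0.702
gripper_force: 0.0
[(40, [322.9, 213.8]), (39, [312.0, 262.6])]
stubs [ 0.5029 -0.0085] len 0.14676733339678125 ang -12.48665082228309 to go 0.18689244045945871
barrel [ 0.5032 -0.0054] [ 0.5034 -0.0058] [0.0456 0.1275] -12.655714003543771 to go 0.18413336502008437
[(35, [261.1, 199.5]), (33, [249.5, 248.1])]
stubs [0.5435 0.1739] len 0.14616182686165416 ang -12.80702515530498 to go -5.36327024449721e-05
barrel [0.5418 0.173 ] [0.5426 0.1734] [0.0473 0.1265] -12.101889374451892 to go 0.0006085886507511036
```

View pics/crop13.png

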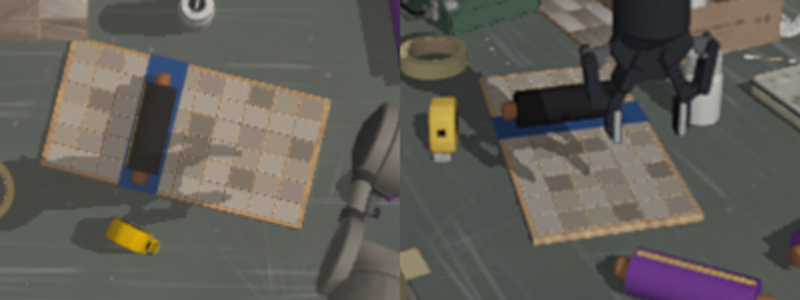

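It measures centred within about 1 mm and square within about 1°. A quick check that it lies still, then hand in.

```bash
python3 -m jog '[[0,0,0,0,0.3],[0,0,0,0,0.3],[0,0,0,0,0.3],[0,0,0,0,0.3]]'; python3 f.py | tail -2; python3 -c "
from bench import order;print(order.close_job())"
```

```text
clock: 28.42
tcp_pos: [0.4887, -0.123, 0.15]
tool_rot: [0.784, 0.621, 0.0, 0.0]
force: [-0.1, 0.4, 0.4]
width: 0.697
gripper_force: 0.0
stubs [0.5433 0.1738] len 0.14640416059021807 ang -12.728895456490097 to go 4.699583744844049e-05
barrel [0.5418 0.1732] [0.543  0.1742] [0.0461 0.1277] -11.924066133216755 to go -0.0002454759628296
the job is handed in; nothing more can be done
None
```

The roller was rolled in short fingertip strokes onto the blue band, measured centred along the panel to within about 1 mm, about 8 mm off across it as at the start, and square to within about 1.5°. It lay still when the job was handed in at about 28 s, and the bottle, tape measure and masking tape were not touched.

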